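# Click the clamped mill's grind key over to its next notch

### The arm

A 7-joint arm with a two-finger parallel gripper is mounted at the origin on the work surface. World frame = base frame: x ahead of the robot, y to its left, z up, the work surface at z = 0. Lengths are in mm, angles in rad, forces in N, time in s.
With the tool pointing down it reaches from about 350 to 775 mm from the base axis. Payload 3.1 kg.
Tool frame: the origin (TCP) lies at the very end of the fingers, on their centre line; the grasp point (between the pads) lies 19 mm behind it; z points along the fingers, y is the line along which they close (so a half turn about z gives the same grasp; the last joint's range is limited). The gripper opens to 85 mm and grips with 20 to 120 N. Pads are 22 mm wide; open, the fingers measure 114 mm over their backs; the gripper's body (76 mm by 85 mm) begins 54 mm behind the grasp point. The pads swing forward as they close: fully open they stand 13 mm farther back than shut.
Start: joints at [1.062, 0.311, 0.014, 1.512, -0.004, 1.319, -0.027], TCP at [247.551, -491.158, 231.304] pointing down, gripper open.
Joint ranges: [-2.7, 2.7], [-0.3, 1.91], [-1.27, 1.3], [0.12, 2.57], [-1.44, 4.58], [0.2, 2.03], [-3.05, 3.05]. Speed limits (rad/s): [2.79, 2.79, 3.14, 3.14, 3.14, 3.14, 3.14].

### API

Orientations are given as [roll, pitch, yaw] about the fixed x, y, z axes, in that order (R = Rz(yaw) Ry(pitch) Rx(roll)).
In Python, from station import * gives the robot as it stands.
- The arm moves only by the tool send_rows, never from a script. Its argument "series" is a list of rows, each a list of 7 numbers: the closure, from -1 (fully open) to 1 (shut), then the shift along the world's x, y, z in m, then the turn, a rotation vector about the world's x, y, z in degrees. In form: [[grip, tx, ty, tz, ax, ay, az], ...]. A call has 1 to 20 rows; each row is the pose to reach, as a shift and turn from the pose commanded when the call began; what a row does not reach only later rows make up. A row lasts 1/12 s, in which the tool goes at most 41.7 mm and 7.16 degrees, less where a joint would pass 70% of its speed; a pose out of reach is approached as far as the arm can. A call with a gripper value outside its range is refused whole. The fingers move at their own pace and stop on an object; "grip_force" is the grip in N (left out, the last holds). Time passes only in rows, so rows that repeat a pose let the fingers close. It gives the time, the measured TCP pose, the force, the opening and the grip force at its end, in the units of the state.
- state(): the state, without advancing time (a new reading comes with each control period).
- snapshot(name): name is "scene" or "top"; returns the picture (420x560x3 uint8, blue, green, red); there is no depth.
- camera_model(name): a dict with "vertical_fov" (degrees; the focal length in pixels is half the picture's height over the tangent of half this angle, whatever the lens; pixels are square), "cx", "cy" (the principal point, pixels), "xyz" and "rotation" of the camera in the world. Camera axes: x right, y down, z forward; pixel columns grow to the right and rows downward; lengths in mm; the calibration is good to about 2 mm. A picture is of the moment at which its call begins. camera_model takes no time and is no camera call.
- sign_off(): hands the job in; it is judged then, once.
The state is a dict: "t": time; "qpos": joint angles; "joint_velocities": joint speeds; "joint_efforts": joint torques, N m; "position": TCP position; "eef_rot": TCP orientation; "force": force on the tool from outside, world axes, zero at the start; "moment": the same for the moment, N m; "grip_width": opening from 0.0 (shut) to 1.0 (fully open); "finger_force": force on a finger pad.
Only numpy, scipy, OpenCV 4.12 (cv2) and the standard library are available. Lean on these libraries where they do the work, as an engineer would, in place of code of your own. Each camera call takes 0.05 s, during which the arm holds its last target. There are 200 camera calls.

### The job

The upturned brass mill held in the clamp at the counter's far edge is to be set one notch finer: take the wing key on its top and turn it clockwise, seen from above, until it clicks over into the next notch, then let go and leave it there. The spare mill in the wooden stand has the same kind of key: leave that one as it is, and do not knock over or shove aside the glass funnel beside the clamp.

Things in the scene. Friction and masses are not known exactly. Their poses are not given: they have to be found in the camera images.
- adjuster (a joint): Angle (rad) of the steel wing key on top of the upturned brass mill held by a red screw clamp at the counter's far (+x) edge; grows clockwise from above. Present notch 0 to 0.1 (starts at 0 to 0.06), next notch 1.1 to 1.2, detent ridge at 0.6, hard stops at 0 and 1.2. Short of the ridge it springs back, past it it snaps into the next notch by itself. Turning takes up to 0.1 N m.
- adjuster_grip (a point): Grip point on that key's vertical axis, 190 mm above the counter. Its wing is an upright bar 44 mm long (x axis), 12 mm thick (y), 30 mm tall (z up): 10 mm above, 20 mm below this point. Turns with the key. Below this point: 24 mm round flange and a small detent plunger (20 mm down), 56 mm round mill top (30 mm down), clamp jaws (85 mm down).
- spare_adjuster (a joint): Angle (rad, clockwise from above) of the same wing key on the spare mill, also upturned and brass, fixed in a dark wooden stand (75 mm square base) nearer the robot; its key's top is about 190 mm above the counter. Same notches; starts at 0 to 0.06 and must stay in its notch.
- funnel: Loose glass funnel standing on its wide mouth beside the clamped mill (about 120 mm to the left, +y): 80 mm across at the counter, 90 mm tall, about 100 g, stem up. Origin at the centre of its underside, z up.
Mind the look-alikes: they are no part of the job. Leave any blue or turquoise look-alike of the part that bears spare_adjuster alone.

How it is judged (in metres and radians):
At the end, for the whole second after the job is handed in: The clamped mill's wing key rests in its second notch (angle above 0.95 rad, still), the spare mill's key is still in its first notch (below 0.2 rad), the funnel stands upright (within 17 degrees) (value of joint adjuster above 0.95 rad and velocity of joint adjuster between -0.1 and 0.1 rad/s and value of joint spare_adjuster below 0.2 rad and angle between funnel's own z axis and vertical below 0.3 rad); the robot touches nothing.
It fails at once if the spare mill's wing key is turned (0.3 rad or more) (value of joint spare_adjuster above 0.3 rad).
It fails at once if the glass funnel is tipped over (more than 30 degrees) (angle between funnel's own z axis and vertical above 0.52 rad).
It fails at once if the glass funnel is shoved more than 40 mm (distance of funnel from where it was at the start of the episode above 0.04 m).
It also fails if it takes over 30 s, if anything falls off the work surface, if the arm or the gripper's body presses on something with over 40 N, if the wrist force passes 120 N, or if a joint passes its speed limit or range.

## Working session

There is one attempt and no reset: what is moved stays moved. The work goes in short steps, Python scripts to look and compute and a tool call to move; the robot and the scene stay as the last step left them, time stands still between calls to the robot, and variables do not carry over. Pictures are saved under pics/ and viewed, at most 10 in all, crops included, and the job is handed in when it is done.

Besides the shell and the picture viewer there is one more tool, called after "Request:" as name(argument=value, ...), one argument or row to a line, values as JSON. send_rows: Moves the arm, as the interface text tells. Its arguments: {"type":"object","properties":{"series":{"type":"array","items":{"type":"array","items":{"type":"number"}}},"grip_force":{"type":"number"}},"required":["series"]}

```bash
mkdir -p pics; python3 - <<'E'
from station import *
import cv2
for n in("scene","top"):
    cv2.imwrite(f"pics/{n}0.png",snapshot(n)); print(n,camera_model(n))
s=state(); print(s)
E
```

```text
scene {'vertical_fov': 44.54469950792855, 'cx': 277.81031945443107, 'cy': 212.23257563743772, 'xyz': array([1194.60256957,  453.23855377,  824.80148557]), 'rotation': array([-2.27068398e+00, -1.94734791e-03,  2.06960634e+00])}
top {'vertical_fov': 57.8325401552361, 'cx': 275.3332440453332, 'cy': 208.36953804387204, 'xyz': array([432.22757023,  81.98966511, 810.5676613 ]), 'rotation': array([-3.00953939, -0.01747068, -1.5965628 ])}
{'t': 0.1, 'qpos': array([ 1.06227023,  0.31166895,  0.01396593,  1.51292901, -0.00436032,
        1.31917555, -0.02718335]), 'joint_velocities': array([ 0.00103328, -0.0021876 ,  0.00080655, -0.0034435 , -0.00025211,
        0.0016102 ,  0.00034368]), 'joint_efforts': array([ 1.39590404e-03, -3.80855906e+01,  1.47050084e-01, -2.31243396e+01,
        1.22460496e-02,  8.14468134e-03, -1.29694561e-05]), 'position': array([ 247.24505805, -490.55512993,  230.30382174]), 'eef_rot': array([-3.13944511e+00,  1.20242140e-04,  4.66954940e-01]), 'force': array([-0.10403407, -0.6843509 , -0.92679706]), 'moment': array([ 0.00994432, -0.01511886, -0.02319368]), 'finger_force': 0.0, 'grip_width': 1.0001893236219068}
```

View pics/scene0.png

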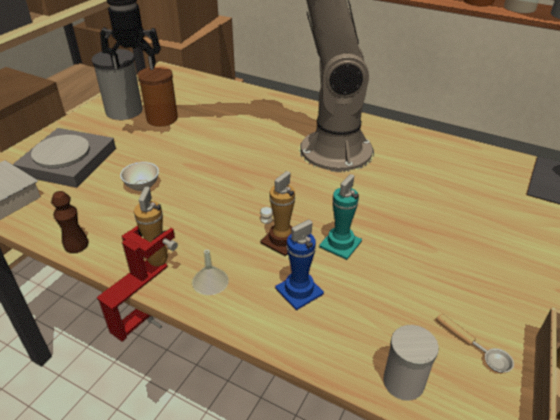

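View pics/top0.png

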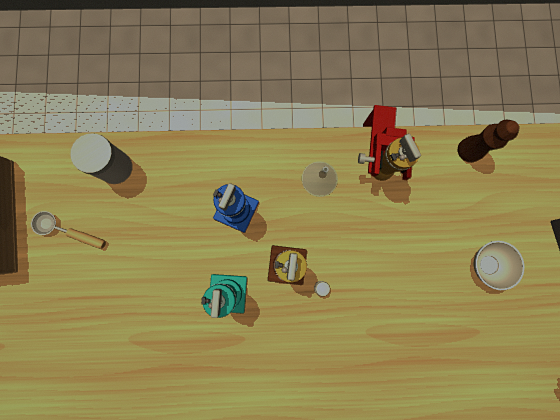

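Candidates for the key (top-view pixels): clamped brass (410,150), spare brass in the wooden stand (292,267), blue (228,195), teal (217,300). The clamped brass one, in the red clamp beside the funnel (320,178), is the target. I'll check it in a close crop.

```bash
cat > h.py <<'E'
import numpy as np, cv2
from station import *
from scipy.spatial.transform import Rotation as R
def cam(n):
    c=camera_model(n); f=210/np.tan(np.radians(c["vertical_fov"])/2)
    r=np.array(c["rotation"]); return c,f,(R.from_euler("xyz",r).as_matrix() if r.ndim==1 else r)
def ray(n,p):
    c,f,M=cam(n); d=M@[(p[0]-c["cx"])/f,(p[1]-c["cy"])/f,1]; return np.array(c["xyz"]),d/np.linalg.norm(d)
def plane(n,p,z):
    o,d=ray(n,p); return o+d*(z-o[2])/d[2]
def proj(n,X):
    c,f,M=cam(n); v=M.T@(np.array(X)-c["xyz"]); return v[:2]/v[2]*f+[c["cx"],c["cy"]]
E
python3 - <<'E'
from h import *
a=cv2.imread("pics/top0.png")[100:200,290:440]; b=cv2.imread("pics/scene0.png")[175:275,90:190]
cv2.imwrite("pics/crop.png",np.hstack([cv2.resize(a,(600,400),interpolation=2)[:,150:],cv2.resize(b,(350,350),interpolation=2)[:400] if 0 else cv2.resize(b,(400,400),interpolation=2)])[:, :800] if 0 else np.hstack([cv2.resize(a[:,50:],(400,400),interpolation=2),cv2.resize(b,(400,400),interpolation=2)]))
for p in[(410,150),(292,267)]: print(plane("top",p,200))
print(plane("top",(320,178),0),plane("top",(323,170),90))
X=plane("top",(410,150),200); print(proj("scene",X))
E
```

```text
[ 605.77443914 -157.45439368  200.        ]
[418.45908548  45.17466691 200.        ]
[603.95625241 -33.97356193   0.        ] [600.59577969 -27.59157162  90.        ]
[149.35825158 190.28555591]
```

View pics/crop.png

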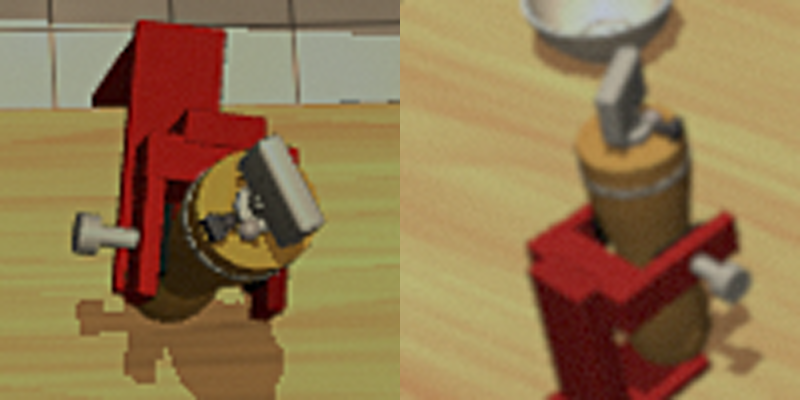

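The crop shows the steel wing on the brass mill in the red clamp, so the choice is right. Its light top face has corners at about (401,137), (408,134), (421,153) and (415,158) in the top picture.

```bash
python3 - <<'E'
from h import *
im=cv2.imread("pics/top0.png").astype(int)
sub=np.zeros((420,560),np.uint8)
g=im[125:165,390:430]; m=(g.min(2)>120)&((g.max(2)-g.min(2))<45)
sub[125:165,390:430]=m
n,l,st,c=cv2.connectedComponentsWithStats(sub); print(st[1:],c[1:])
k=1+np.argmax(st[1:,4]); ys,xs=np.where(l==k)
P=np.array([plane("top",(x,y),200)[:2] for x,y in zip(xs,ys)],np.float32)
print(cv2.minAreaRect(P),P.mean(0))
Q=np.array([plane("top",p,200)[:2] for p in[(401.2,137.5),(408,134.2),(421.2,153.2),(415,158)]]);print(Q,Q.mean(0))
for a,b in((0,3),(1,2)): d=Q[b]-Q[a];print(np.linalg.norm(d),np.degrees(np.arctan2(d[1],d[0])))
u,s,v=np.linalg.svd(P-P.mean(0));print(s/np.sqrt(len(P))*np.sqrt(12),np.degrees(np.arctan2(v[0,1],v[0,0])))
X=[*P.mean(0),200];print(proj("scene",X)); print(proj("scene",[*Q.mean(0),200]))
# spare, blue, teal
for p in((294,266),(228,195),(217,300)):print(plane("top",p,200))
E
```

```text
[[395 125  19   1  19]
 [415 125  10   1  10]
 [405 134  15  23 124]
 [400 148   3   7  14]
 [405 155   1   2   2]
 [402 156   1   2   2]] [[404.         125.        ]
 [419.5        125.        ]
 [412.08064516 144.95967742]
 [400.64285714 150.92857143]
 [405.         155.5       ]
 [402.         156.5       ]]
((614.40478515625, -161.81130981445312), (40.40005111694336, 8.483503341674805), 22.37485122680664) [ 614.3711  -161.56798]
[[ 627.56944047 -144.21516665]
 [ 633.04751539 -156.06518921]
 [ 599.91149051 -175.80854355]
 [ 591.94068883 -164.81480643]] [ 613.1172838  -160.22592646]
41.15523177473563 -149.96458898124794
38.57196112902979 -149.21235206077856
[40.06311986  8.85877171] -157.75635
[144.92252486 192.00020973]
[145.86508342 191.8595338 ]
[419.94673876  41.9436886  200.        ]
[536.74225543 145.55270925 200.        ]
[370.46815974 164.30755228 200.        ]
```

```bash
python3 - <<'E'
from h import *
im=cv2.imread("pics/top0.png")
print(im[130:164,398:426].min(2))
E
```

```text
[[ 20  16  18  15  13  13  14  11  37  81  75  74  75  72  72  73  73  71
   72  71  71  70  72  70  70  75  73  73]
 [ 13  20  20  16  15  17  17  12  34  73  68  68  68  67  67  69  65  66
   66  67  65  66  65  67  66  69  67  68]
 [ 19  15  20  11  16  18  14  14  33  74  64  67  67  67  68  68  71  66
   68  69  70  70  71  70  70  70  71  70]
 [ 16  19  20  19  19  16  12  11  33  75  64  78  68  68  72  71  70  72
   72  70  72  70  71  70  71  72  69  71]
 [ 17  17  16  17  12  11  17  38  64 117 124 124  85  69  70  71  72  71
   71  71  71  69  70  72  68  71  72  69]
 [ 19  15  16  18  15  13  48 126 136 147 142 131 117  69  74  75  79  77
   74  75  75  75  75  76  77  75  77  75]
 [ 13  14  18  15  20  35  61 136 163 153 139 131 130  85  51  77  79  78
   76  76  77  78  78  78  74  75  77  76]
 [ 13  16  17  22  34  42  50 110 140 158 143 135 129 117  33   4  49  79
   80  77  78  77  75  80  78  80  79  82]
 [ 38  40  51  51  44  45  48  83 126 155 150 137 131 127  57   9  35  83
   79  75  79  76  76  77  79  76  78  78]
 [ 51  50  51  38  43  44  43  53 109 139 155 1
[... 2178 characters left out ...]
 29  43  69  86  95  92  69  20  25  26  38  36  35  36  43  41  32  32
   29  27  56  87  85  85  87  84  84  86]
 [ 53  50  33  60  68  58  40  47  29  31  31  37  40  38  36  38  37  35
   43  51  84  89  87  85  87  88  87  87]
 [ 50  51  29  26  23  18  30  52  29  30  28  38  36  37  39  38  36  31
   49  60  91  88  87  88  87  87  89  88]
 [ 50  53  52  54  47  31  36  51  51  29  25  33  37  39  33  32  27  31
   47  63  88  88  85  87  85  86  86  86]
 [ 47  53  51  52  52  51  52  52  47  32  29  31  33  27  29  28  23  35
   63  87  83  80  81  81  82  82  81  80]
 [ 51  48  51  52  53  51  52  50  51  49  28  29  31  28  28  28  31  65
   88  85  82  83  81  82  83  80  85  82]]
```

```bash
python3 - <<'E'
from h import *
im=cv2.imread("pics/top0.png").min(2)
sub=np.zeros((420,560),np.uint8)
sub[133:158,403:422]=im[133:158,403:422]>93
n,l,st,c=cv2.connectedComponentsWithStats(sub,connectivity=4)
k=1+np.argmax(st[1:,4]); ys,xs=np.where(l==k)
P=np.array([plane("top",(x,y),200)[:2] for x,y in zip(xs,ys)],np.float32)
u,s,v=np.linalg.svd(P-P.mean(0),full_matrices=False);print(P.mean(0),s/np.sqrt(len(P))*np.sqrt(12),np.degrees(np.arctan2(v[0,1],v[0,0])),cv2.minAreaRect(P))
for p,q in(((406,139),(413.75,154.5)),((411.5,137),(420.5,154))):
    d=plane("top",p,200)-plane("top",q,200);print(np.degrees(np.arctan2(d[1],d[0])))
o=proj("scene",[*P.mean(0),200]);print(o)
for s in(-22,22):print(proj("scene",[P[:,0].mean()+s*v[0,0],P[:,1].mean()+s*v[0,1],200]))
b=cv2.imread("pics/scene0.png").min(2);print(b[184:204,136:156])
E
```

```text
[ 613.6261 -161.9182] [41.64343222 10.26037595] -156.59808 ((614.1011962890625, -161.92550659179688), (41.46744918823242, 10.001819610595703), 22.382766723632812)
22.382739837364433
23.646145271706125
[145.02924299 191.74600488]
[141.78793816 198.63245657]
[148.16560191 185.08267445]
[[105 110 110 102  98  98  91  81  70  67  65  61  61  63  62  61  59  60
   64  63]
 [ 78  73  75  74  72  67  66  71  69  65  67  69  66  62  59  58  62  66
   69  68]
 [ 71  68  69  73  68  72  69  67  78  89  96  95  86  70  60  57  61  62
   67  61]
 [ 69  71  74  72  69  66  67  80 105 131 133 133 122  89  68  63  68  64
   67  70]
 [ 70  70  69  66  69  66  71  89 126 145 148 150 138  95  70  67  64  67
   70  79]
 [ 67  64  63  66  60  63  71 107 135 148 154 146 128  86  63  67  66  62
   79  96]
 [ 63  63  65  65  61  64  87 126 145 152 148 137 110  73  59  64  73  84
   92 105]
 [ 63  64  68  71  68  76 108 135 149 151 149 126  89  58  59  81  96 100
  100 104]
 [ 62  61  64  62  62  90 126 147 151 151 140 111  75  53  68  91 105 106
  105 104]
 [ 75  72  67  65  80 106 136 150 151 148 130  94 
[... 185 characters left out ...]
 100 103
  104 105]
 [114 110 110 113 131 147 150 151 141 114  74  51  51  50  55  72  94 100
  103 101]
 [113 114 112 125 136 149 152 149 130  97  66  53  45  49  50  68  91 102
  103  99]
 [112 116 118 132 147 151 153 143 120  84  56  52  51  51  51  71  93 101
   99 104]
 [114 109 116 131 140 148 148 134 101  68  57  50  57  51  55  83  98 100
  100  99]
 [105 109 105 109 123 127 130 115  78  58  55  51  46  46  58  81  93  97
   91  97]
 [104 103  97  92  94  94  98  90  70  60  51  55  56  50  50  59  77  84
   81  86]
 [105 103  98  85  80  86  88  82  70  55  53  52  59  58  56  80 100 103
   87  77]
 [105 102  91  82  82  85  88  84  72  65  52  54  58  64  78 110 134 131
  105  82]]
```

Request:
send_rows(
  series=[
    [-1,0,0,0.03,0,0,0],
    [-1,0.03,0.027,0.03,0,0,0],
    [-1,0.06,0.054,0.03,0,0,0],
    [-1,0.09,0.081,0.03,0,0,0],
    [-1,0.12,0.108,0.03,0,0,-1],
    [-1,0.15,0.135,0.03,0,0,-2],
    [-1,0.18,0.162,0.03,0,0,-3],
    [-1,0.21,0.189,0.03,0,0,-3.5],
    [-1,0.24,0.216,0.03,0,0,-3.5],
    [-1,0.27,0.243,0.03,0,0,-3.5],
    [-1,0.3,0.27,0.03,0,0,-3.5],
    [-1,0.33,0.297,0.03,0,0,-3.5],
    [-1,0.35,0.315,0.03,0,0,-3.5],
    [-1,0.366,0.329,0.03,0,0,-3.5],
    [-1,0.366,0.329,0.03,0,0,-3.5],
    [-1,0.366,0.329,0.03,0,0,-3.5],
    [-1,0.366,0.329,0.03,0,0,-3.5],
  ],
)

```text
t: 1.52
position: [612.7, -163.4, 260.7]
eef_rot: [3.141, 0.002, 0.405]
force: [0.9, -1.0, 0.3]
grip_width: 1.001
finger_force: 0.0
```

```bash
python3 - <<'E'
from h import *
b=cv2.imread("pics/scene0.png").min(2)
m=np.zeros(b.shape,np.uint8); m[185:202,136:152]=b[185:202,136:152]>119
n,l,st,c=cv2.connectedComponentsWithStats(m);k=1+np.argmax(st[1:,4]);print(c[k],st[k])
p,d=ray("top",proj("top",[613.6,-161.9,200]));q,e=ray("scene",c[k])
A=sum(np.eye(3)-np.outer(v,v) for v in(d,e));B=sum((np.eye(3)-np.outer(v,v))@o for v,o in((d,p),(e,q)))
print(np.linalg.solve(A,B),plane("scene",c[k],200))
s=state();print(s["position"],s["eef_rot"],s["qpos"],s["t"])
cv2.imwrite("pics/top1.png",snapshot("top"));i=snapshot("scene");cv2.imwrite("pics/s1.png",cv2.resize(i[100:300,40:300],(780,600),interpolation=2))
E
```

```text
[143.45714286 193.54285714] [139 187  10  14  70]
[ 615.37539442 -164.50515483  195.3438432 ] [ 619.64825375 -160.86764224  200.        ]
[ 612.71209624 -163.40783202  260.69308086] [3.14124053e+00 2.20252171e-03 4.04553201e-01] [ 0.35517622  0.49002826 -0.20127073  1.1889529   0.09619321  1.47313693
 -0.99874626] 1.5167
```

View pics/s1.png

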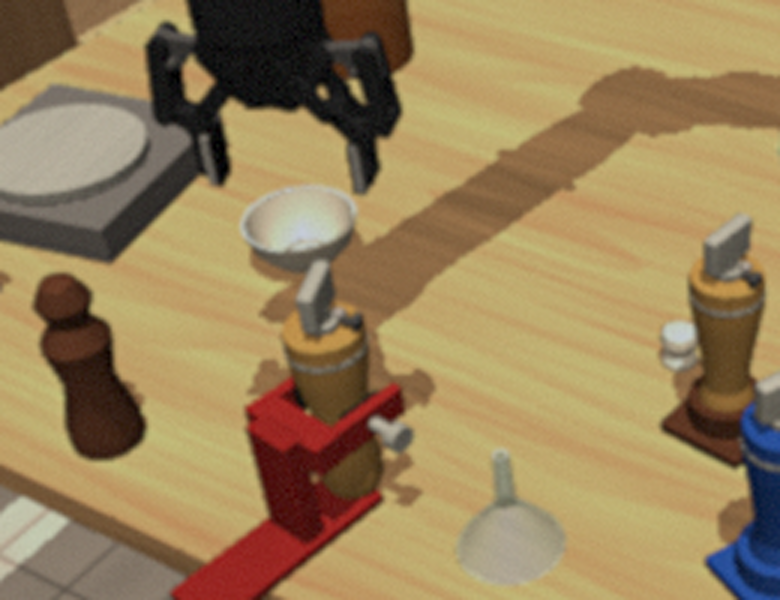

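The gripper hangs over the clamped key. The open fingers, at crop (215,165) and (362,170), straddle the wing at (316,285), and the funnel at (510,540) is clear. Next I descend along the wing's line and close gently.

Request:
send_rows(
  series=[
    [-1,0.0025,0.001,-0.015,0,0,0],
    [-1,0.0025,0.001,-0.035,0,0,0],
    [-1,0.0025,0.001,-0.055,0,0,0],
    [-1,0.0025,0.001,-0.07,0,0,0],
    [-1,0.0025,0.001,-0.08,0,0,0],
    [-1,0.0025,0.001,-0.082,0,0,0],
    [-0.5,0.0025,0.001,-0.082,0,0,0],
    [0,0.0025,0.001,-0.082,0,0,0],
    [0.4,0.0025,0.001,-0.082,0,0,0],
    [0.6,0.0025,0.001,-0.082,0,0,0],
    [0.6,0.0025,0.001,-0.082,0,0,0],
    [0.6,0.0025,0.001,-0.082,0,0,0],
  ],
  grip_force=20,
)

```text
t: 2.62
position: [616.4, -161.1, 179.9]
eef_rot: [3.141, -0.001, 0.406]
force: [0.0, 1.1, -0.1]
grip_width: 0.204
finger_force: 0.0
```

```bash
python3 - <<'E'
from h import *
i=snapshot("top")[80:200,340:480];j=snapshot("scene")[130:250,80:220]
cv2.imwrite("pics/c2.png",np.hstack([cv2.resize(k,(400,343),interpolation=2) for k in(i,j)]))
s=state();print(s["position"],s["eef_rot"],s["force"],s["grip_width"]*85)
E
```

```text
[ 616.18118356 -161.1316542   179.5456341 ] [ 3.14131674e+00 -3.00089054e-04  4.05853616e-01] [ 0.56267434 -0.84412722  0.28297781] 16.904414752038736
```

View pics/c2.png

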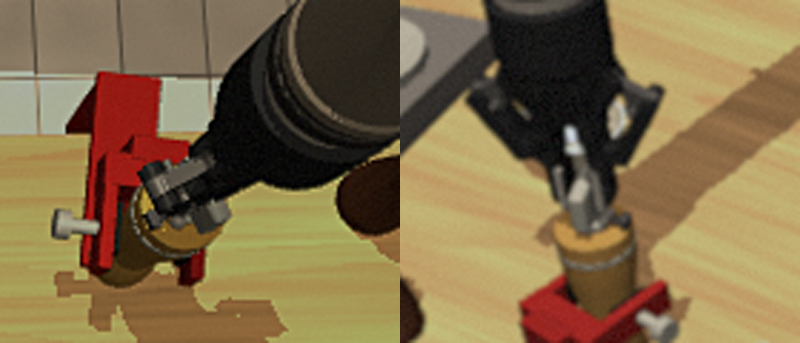

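The wing is between the pads: the opening is 17 mm and there is no force on the tool. Now I grip.

Request:
send_rows(
  series=[
    [0.8,0,0,0,0,0,0],
    [1,0,0,0,0,0,0],
    [1,0,0,0,0,0,0],
    [1,0,0,0,0,0,0],
  ],
  grip_force=30,
)

```text
t: 3.05
position: [616.5, -161.7, 179.6]
eef_rot: [3.14, -0.001, 0.405]
force: [0.4, -2.1, 0.6]
grip_width: 0.127
finger_force: 32.6
```

Gripped, with 11 mm between the pads. Next I turn it clockwise by 62 degrees.

Request:
send_rows(
  series=[
    [1,0,0,0,0,0,-4],
    [1,0,0,0,0,0,-8],
    [1,0,0,0,0,0,-12],
    [1,0,0,0,0,0,-16],
    [1,0,0,0,0,0,-20],
    [1,0,0,0,0,0,-24],
    [1,0,0,0,0,0,-28],
    [1,0,0,0,0,0,-32],
  ],
)

```text
t: 3.72
position: [616.6, -162.9, 179.6]
eef_rot: [3.139, -0.002, -0.157]
force: [1.9, -3.1, 2.5]
grip_width: 0.133
finger_force: 32.9
```

```bash
python3 -c "
from h import *
s=state();print(s['position'],s['eef_rot'],s['force'],s['moment'],s['grip_width'])"
```

```text
[ 616.63355513 -162.89368397  179.60687116] [ 3.13941838e+00 -2.14723559e-03 -1.57216635e-01] [ 1.93171974 -3.14346377  2.47510029] [-0.65198683 -0.47319505  0.02720909] 0.1329446034688235
```

Forces are low, so I continue the turn.

Request:
send_rows(
  series=[
    [1,0,0,0,0,0,-4],
    [1,0,0,0,0,0,-8],
    [1,0,0,0,0,0,-12],
    [1,0,0,0,0,0,-16],
    [1,0,0,0,0,0,-20],
    [1,0,0,0,0,0,-24],
    [1,0,0,0,0,0,-28],
    [1,0,0,0,0,0,-31],
    [1,0,0,0,0,0,-31],
    [1,0,0,0,0,0,-31],
  ],
)

```text
t: 4.55
position: [616.2, -163.9, 179.6]
eef_rot: [3.139, -0.003, -0.694]
force: [1.1, -5.1, -0.3]
grip_width: 0.129
finger_force: 32.6
```

Turned 1.10 rad. Now I open and lift straight up.

Request:
send_rows(
  series=[
    [0.8,0,0,0,0,0,0],
    [0.5,0,0,0,0,0,0],
    [0,0,0,0,0,0,0],
    [-0.5,0,0,0,0,0,0],
    [-1,0,0,0,0,0,0],
    [-1,0,0,0,0,0,0],
    [-1,0,0,0.02,0,0,0],
    [-1,0,0,0.05,0,0,0],
    [-1,0,0,0.08,0,0,0],
    [-1,0,0,0.11,0,0,0],
    [-1,-0.03,-0.03,0.12,0,0,0],
    [-1,-0.06,-0.06,0.12,0,0,0],
    [-1,-0.09,-0.09,0.12,0,0,0],
    [-1,-0.12,-0.12,0.12,0,0,0],
    [-1,-0.15,-0.15,0.12,0,0,0],
    [-1,-0.15,-0.15,0.12,0,0,0],
    [-1,-0.15,-0.15,0.12,0,0,0],
  ],
)

```text
t: 5.97
position: [462.6, -315.1, 299.9]
eef_rot: [3.14, -0.001, -0.702]
force: [0.1, 0.6, 1.1]
grip_width: 0.998
finger_force: 0.0
```

```bash
python3 - <<'E'
from h import *
i=snapshot("top")[80:220,250:450];j=snapshot("scene")[130:320,80:340]
cv2.imwrite("pics/c3.png",np.hstack([cv2.resize(k,(400,290),interpolation=2) for k in(i,j)]))
s=state();print(s["position"],s["force"],s["t"],abs(s["joint_velocities"]).max())
E
```

```text
[ 466.51804696 -310.3576905   299.42063242] [ 0.91718064  0.28511903 -0.10961845] 6.0667 0.032654345749216496
```

View pics/c3.png

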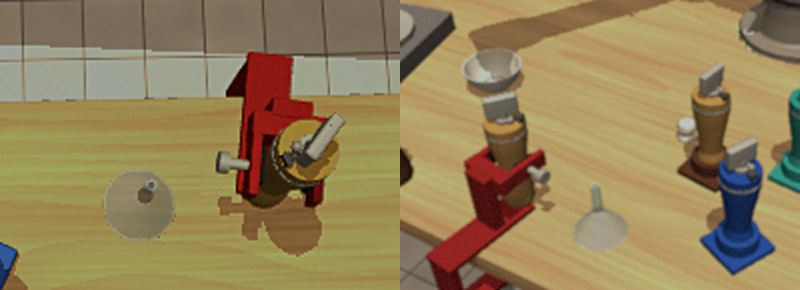

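The clamped wing (crop (325,137)) now lies about 62° clockwise of where it was. The funnel stands where it was, and the spare key is unchanged.

```bash
python3 -c "
from station import *
print(sign_off())"
```

```text
the job is handed in; nothing more can be done
None
```

The clamped mill's key was turned about 1.1 rad clockwise into its second notch and released; the spare key and the funnel were not touched, and the job is handed in (no verdict was returned).

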